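Switch on the balcony radio and click its dial to the third station

ROBOT

A 7-joint arm with a two-finger parallel gripper is mounted at the origin on the work surface. World frame = base frame: x ahead of the robot, y to its left, z up, the work surface at z = 0. Lengths are in m, angles in rad, forces in N, time in s.
With the tool pointing down it reaches from about 0.4 to 0.85 m from the base axis. Payload 10.4 kg.
Tool frame: the origin (TCP) lies between the finger pads; the fingertips stand 8 mm ahead of it and the grasp point (between the pads) lies 11 mm behind it; z points along the fingers, x is the direction in which the jaws open and shut, and the axes are right-handed (so a half turn about z gives the same grasp; the last joint's range is limited). The gripper opens to 87 mm and grips with 3 to 60 N. Pads are 19 mm wide; open, the fingers measure 117 mm over their backs; the gripper's body (75 mm by 190 mm) begins 51 mm behind the grasp point.
Start: joints at [1.299, 0.332, -0.065, 1.46, 0.022, 1.35, -0.088], TCP at [0.154, -0.606, 0.231] pointing down, gripper open.
Joint ranges: [-2.6, 2.6], [-0.5, 2.12], [-1.47, 1.34], [0.16, 2.42], [-1.27, 4.41], [0.06, 2.06], [-2.6, 2.6]. Speed limits (rad/s): [2.22, 2.22, 2.79, 2.79, 3.14, 3.14, 3.14].

INTERFACE

Orientations are given as a unit quaternion [x, y, z, w].
In Python, from bench import r, viewer gives the robot as it stands.
- The arm moves only by the tool apply_moves, never from a script. Its argument "increments" is a list of rows, each an object with "grip": the closure in counts, from 0 (fully open) to 255 (shut); "xyz": the shift along the tool's x, y, z in mm, a list of three; "rotation": the turn, a rotation vector about the tool's x, y, z in degrees, a list of three. A call has 1 to 5 rows; each row is the pose to reach, as a shift and turn from the pose measured when the call began, along the tool's axes at that moment; what a row does not reach only later rows make up. A row lasts 1/8 s, in which the tool goes at most 62.5 mm and 10.7 degrees, less where a joint would pass 70% of its speed; a pose out of reach is approached as far as the arm can. A call with a gripper value outside its range is refused whole. The fingers move at their own pace and stop on an object; "squeeze" is the grip in N (left out, the last holds). Time passes only in rows, so rows that repeat a pose let the fingers close. It gives the time, the measured TCP pose, the force and the opening at its end, in the units of the state.
- r.read_state(): the state, without advancing time (a new reading comes with each control period).
- viewer.camera(name): name is "side" or "top" or "wrist"; returns a dict with "img" (480x640x3 uint8, blue, green, red), "range_z" (480x640 float32, m along the optical axis (not along the pixel's ray), 0 where there is no reading), "vertical_fov" (degrees; the focal length in pixels is half the picture's height over the tangent of half this angle, whatever the lens; pixels are square), "cx", "cy" (the principal point, pixels), "rvec" (rotation vector, rad) and "tvec" (3), from world to camera coordinates, as OpenCV has them. Camera axes: x right, y down, z forward; pixel columns grow to the right and rows downward; lengths in m; the calibration is good to about 2 mm. A picture is of the moment at which its call begins.
- r.close_job(): hands the job in, once; it reports no verdict.
The state is a dict: "time": time; "joint_positions": joint angles; "joint_vel": joint speeds; "joint_torque": joint torques, N m; "ee_pos": TCP position; "eef_rot": TCP orientation; "ft_force": force on the tool from outside, world axes, zero at the start; "torque": the same for the moment, N m; "width": finger opening in m.
Only numpy, scipy, OpenCV 4.12 (cv2) and the standard library are available. Lean on these libraries where they do the work, as an engineer would, in place of code of your own. Each camera call takes 0.05 s, during which the arm holds its last target.

TASK

Switch the cream radio on by pressing the near end of its red rocker down, and turn the big knurled dial on its top clockwise until the red pointer clicks into the stop marked with three dots. Use only the fingertips, rubbing the dial round rather than gripping it; do not shove, tip or lift the radio, and leave the barber's things around it where they are.

Things in the scene. Friction and masses are not known exactly. Their poses are not given: they have to be found in the camera images.
- radio: cream portable radio, dark control panel on top, 160 mm deep (x), 280 mm wide (y), top 92 mm above the ledge; 2.2 kg, loose on rubber feet. Origin: centre of its underside. Its loudspeaker front faces its own -x, the near side (towards the robot at yaw 0). A folded aerial lies along the far top edge, 7 mm high. Must not be shifted 20 mm, tipped or lifted
- dial_top (a point): centre of the dial's top face, on its vertical axis, 22 mm above the radio's top (114 mm above the ledge). Black wheel, 100 mm across its ribbed rim (48 ribs, 2 mm proud; rim 4 to 21 mm above the radio's top), with a red pointer bar on its aluminium face. Too wide to grip: a fingertip laid on the rim with 3 to 6 N and moved along it turns it
- dial (a joint): dial angle in rad, growing clockwise seen from above, limits -0.1 and 1.67. Click stops at 0 (one dot), 0.524 (two dots), 1.047 (three dots), 1.571 (four dots); let go, it is drawn into the nearer stop. The pointer points 0.785 minus this value anticlockwise from the radio's +x. Leaving a stop takes about 0.09 N m (1.8 N at the rim), less further on, none past half-way
- mark3 (a point): middle of the row of three white dots on the radio's top, 18 mm beyond the far rim of the dial, where the red pointer must end; the rows of one, two, three and four dots follow each other clockwise, 30 degrees apart about the dial's axis
- switch_on_end (a point): middle of the top of the near (on) half of the red rocker on the radio's top, 14 mm to the near side of its pivot, which is 97 mm above the ledge. Rocker 46 mm long (x), 26 mm wide (y). Off: the near half slopes up at 0.36 rad, its end 8 mm above the pivot. On: the near half lies level, its top 97 mm above the ledge. A green dot marks this end
- switch (a joint): rocker angle in rad: 0 off (near end up), 0.36 on (near end level). It snaps over once past half-way and stays; starting it takes about 2.5 N at the middle of the near half. Always off at the start
- clipper: black hair clipper lying in front of the radio, 170 mm long, 46 mm wide, 40 mm tall; origin under its middle. Leave it alone
- cup: white ceramic cup, 76 mm across the rim, 82 mm tall, standing at the radio's left (+y) end; origin under its centre. Leave it alone
- lotion: amber glass bottle, 52 mm across, 135 mm tall, standing at the radio's right (-y) end; origin under its centre. Leave it alone
- talc: white can with a red cap, 60 mm across, 150 mm tall, near left of the ledge; origin under its centre. Leave it alone
- tray: stainless steel tray, 290 mm long, 200 mm wide, 20 mm high, at the right (-y) of the ledge, with the comb and brush in it; origin under its centre. Leave it alone
- comb: red comb, 185 mm long, lying in the tray; origin under its middle. Leave it alone
- neckbrush: wooden neck brush, 170 mm long, 33 mm tall, lying in the tray; origin under its middle. Leave it alone

How it is judged:
By the outcome, as a careful person would: the job done as asked, in the order asked, and still so for the second after the job is handed in, with the robot touching nothing.
It also fails if it takes over 45 s, if anything falls off the work surface, if the arm or the gripper's body presses on something with over 40 N, if the wrist force passes 120 N, or if a joint passes its speed limit or range.

## Working session

There is one attempt and no reset: what is moved stays moved. The work goes in short steps, Python scripts to look and compute and a tool call to move; the robot and the scene stay as the last step left them, time stands still between calls to the robot, and variables do not carry over. Pictures are saved under pics/ and viewed, and the job is handed in when it is done.

Besides the shell and the picture viewer there is one more tool, called by a JSON object that holds its "fn" and its "kwargs". apply_moves: Moves the arm, as the interface text tells. Its arguments: {"type":"object","properties":{"increments":{"type":"array","items":{"type":"object","properties":{"grip":{"type":"number"},"xyz":{"type":"array","items":{"type":"number"}},"rotation":{"type":"array","items":{"type":"number"}}}}},"squeeze":{"type":"number"}},"required":["increments"]}

```bash
mkdir -p pics; ls
cat > h.py <<'E'
import numpy as np,cv2
from bench import r,viewer
def cam(n):
    c=viewer.camera(n); f=240/np.tan(np.radians(c["vertical_fov"])/2)
    c["K"]=np.array([[f,0,c["cx"]],[0,f,c["cy"]],[0,0,1.]]);c["R"]=cv2.Rodrigues(np.array(c["rvec"],float))[0];c["t"]=np.array(c["tvec"],float).ravel();return c
def ray(c,uv,z):
    uv=np.atleast_2d(np.array(uv,float)); d=np.c_[uv,np.ones(len(uv))]@np.linalg.inv(c["K"]).T@c["R"]; o=-c["R"].T@c["t"]
    return o+d*((z-o[2])/d[:,2])[:,None]
def pt(c,u,v):
    z=c["range_z"][int(v),int(u)]; return c["R"].T@(np.linalg.inv(c["K"])@[u,v,1.]*z-c["t"])
def proj(c,p):
    q=c["R"]@np.array(p,float)+c["t"]; q=c["K"]@q; return q[:2]/q[2]
E
python3 - <<'E'
from h import *
for n in ("side","top","wrist"):
    c=cam(n); cv2.imwrite(f"pics/a_{n}.png",c["img"]); print(n,c["K"][0,0],c["cx"],c["cy"],-c["R"].T@c["t"],c["R"][2])
s=r.read_state(); print(s)
E
```

```text
pics
side 474.4326364808596 322.1505983491752 229.8063584557563 [-0.20291315  0.72997318  0.99950693] [ 0.50500238 -0.57681489 -0.64207257]
top 472.3511798844924 326.3395935042326 237.0800919165243 [ 0.36187278 -0.07788755  1.21294291] [ 0.10367216  0.02505824 -0.99429581]
wrist 357.6856428566159 318.93768846864737 239.19845566692086 [ 0.23545016 -0.5846493   0.38299734] [-0.296031   -0.07441248 -0.9522754 ]
{'time': 0.15, 'joint_positions': array([ 1.2994054 ,  0.3326659 , -0.06471665,  1.46070022,  0.0216361 ,
        1.34988791, -0.08850635]), 'joint_vel': array([-0.00077932, -0.00370376, -0.00100732, -0.00279311,  0.0019727 ,
        0.00105306,  0.00028147]), 'joint_torque': array([ 3.01035698e-04, -6.23636556e+01,  2.41017190e-02, -3.90140998e+01,
       -6.13546930e-02,  3.72143195e-02,  1.55471903e-04]), 'ee_pos': array([ 0.15383132, -0.60550718,  0.22999773]), 'eef_rot': array([ 7.89387164e-01, -6.13895490e-01, -4.01327176e-04, -2.67739924e-04]), 'ft_force': array([-0.76542332,  0.44834578, -0.49945025]), 'torque': array([ 0.00055237, -0.00999933,  0.00484848]), 'width': 0.0869835505289628}
```

View pics/a_top.png

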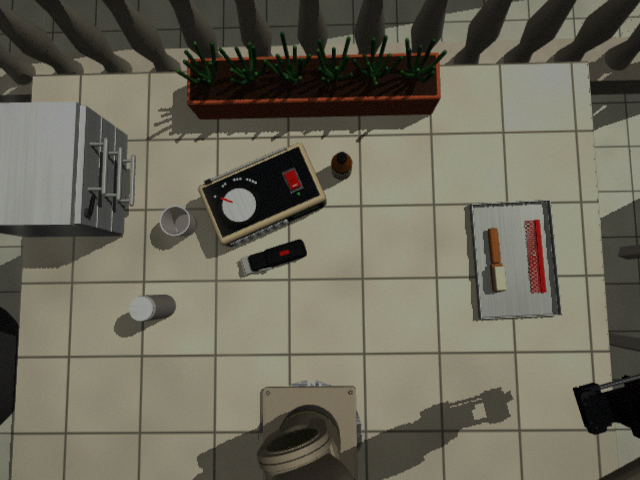

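View pics/a_side.png

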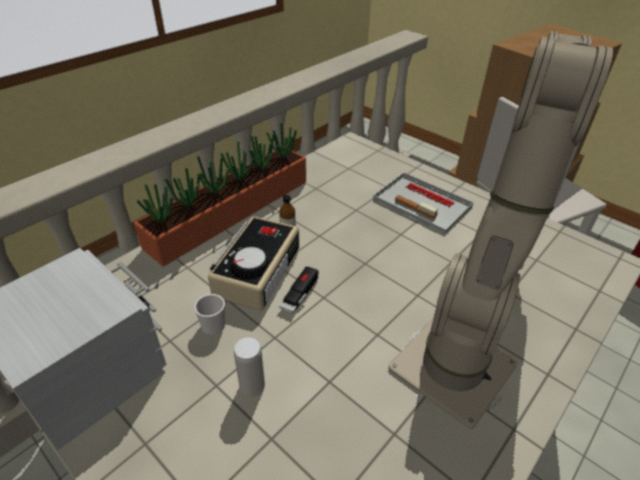

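The top view shows the radio at about (263,193), turned about 25°, dial at (238,205), red rocker at (292,181), lotion at (342,165), cup at (176,221), clipper at (272,257). Next I zoom in and measure.

Run:
```python
from h import *
c=cam("top"); im=c["img"]; cv2.imwrite("pics/b.png",cv2.resize(im[130:280,150:370],None,fx=3.6,fy=3.6,interpolation=cv2.INTER_CUBIC))
hsv=cv2.cvtColor(im,cv2.COLOR_BGR2HSV)
sub=np.zeros(im.shape[:2],bool); sub[130:250,190:330]=1
red=(((hsv[...,0]<8)|(hsv[...,0]>172))&(hsv[...,1]>130)&(hsv[...,2]>70)&sub).astype(np.uint8)
n,l,st,ce=cv2.connectedComponentsWithStats(red)
for i in range(1,n):
    if st[i,4]>6: print("red",st[i],ce[i],ray(c,ce[i],0.1))
# dial white
w=((hsv[...,1]<40)&(hsv[...,2]>110)).astype(np.uint8); w[~sub]=0
n,l,st,ce=cv2.connectedComponentsWithStats(w)
for i in range(1,n):
    if st[i,4]>3: print("white",st[i],ce[i],ray(c,ce[i],0.114)[0],ray(c,ce[i],0.092)[0])
dk=((hsv[...,2]<70)&sub).astype(np.uint8)
n,l,st,ce=cv2.connectedComponentsWithStats(dk)
i=1+np.argmax(st[1:,4]); cn=max(cv2.findContours((l==i).astype(np.uint8),0,1)[0],key=cv2.contourArea); 
rr=cv2.minAreaRect(cv2.convexHull(cn)); print(rr); P=ray(c,cv2.boxPoints(rr),0.092); print(P,P.mean(0))
for n,(u,v) in dict(cup=(176,221),lot=(342,160),clip=(272,257),talc=(143,307),dial=(240,210)).items(): print(n,pt(c,u,v))
```

```text
red [284 170  17  20 184] [291.98913043 178.89673913] [[0.61980096 0.03113769 0.1       ]]
red [221 197  11   6  21] [225.14285714 199.28571429] [[0.57277255 0.19235519 0.1       ]]
white [316 131   8   3  12] [319.91666667 132.        ] [ 0.72980616 -0.03778635  0.114     ] [ 0.7371719  -0.03698356  0.092     ]
white [220 133   8   4  22] [223.27272727 134.36363636] [0.7287536  0.19514666 0.114     ] [0.73609827 0.2006126  0.092     ]
white [230 132  26   5  66] [243.03030303 134.21212121] [0.72814852 0.14732971 0.114     ] [0.73548108 0.15183839 0.092     ]
white [258 132   9   5  22] [262.09090909 134.22727273] [0.7271672  0.10129899 0.114     ] [0.73448011 0.10488617 0.092     ]
white [266 132   6   3  10] [269. 133.] [0.7298594  0.08464127 0.114     ] [0.73722621 0.08789498 0.092     ]
white [280 146   7   4  11] [282.90909091 147.54545455] [0.69335245 0.05121434 0.114     ] [0.69998842 0.05379887 0.092     ]
white [250 149  29  14  41] [264.14634146 155.75609756] [0.67410276 0.09624298 0.114     ] [0.68035337 0.09972894 0.092     ]
white [227 162  22  11  36] [237.30555556 167.
[... 2041 characters left out ...]
 4] [253.5 247.5] [0.45438624 0.1208846  0.114     ] [0.45623829 0.12486387 0.092     ]
white [307 247   4   3   4] [308.5 248. ] [ 0.45141167 -0.00819457  0.114     ] [ 0.45320417 -0.00679937  0.092     ]
((260.1494445800781, 191.54371643066406), (53.11032485961914, 105.82191467285156), 66.50143432617188)
[[ 0.60237488  0.25350582  0.092     ]
 [ 0.70288884  0.01667229  0.092     ]
 [ 0.58144039 -0.03378199  0.092     ]
 [ 0.48259753  0.20040883  0.092     ]] [0.59232541 0.10920124 0.092     ]
cup [0.53519392 0.342533   0.00782464]
lot [ 0.65413925 -0.08938106  0.13630501]
clip [0.43638346 0.08824113 0.03706657]
talc [0.3204349  0.36364717 0.1501726 ]
dial [0.54370341 0.15317518 0.11474426]
```

View pics/b.png

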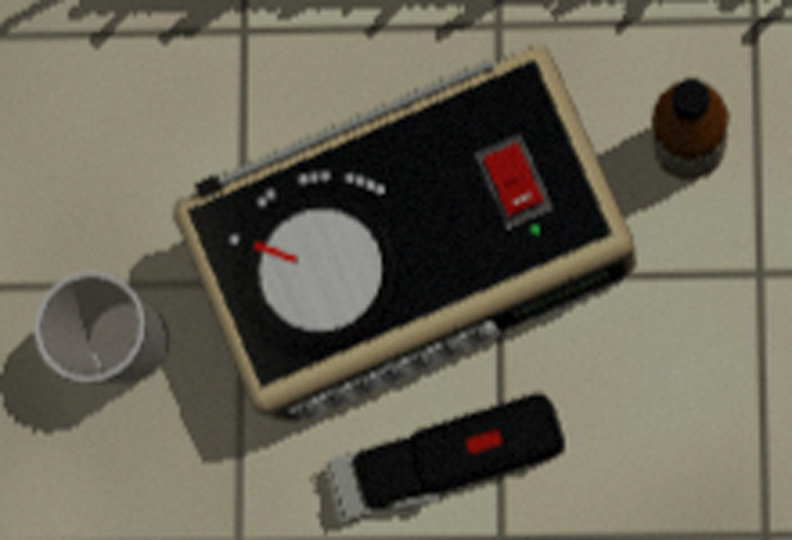

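Run:
```python
from h import *
for n in ("top","side"):
    c=cam(n); im=c["img"]; hsv=cv2.cvtColor(im,cv2.COLOR_BGR2HSV)
    sub=np.zeros(im.shape[:2],np.uint8)
    q=np.array([proj(c,p) for p in [(0.602,.2535,.1),(.703,.0167,.1),(.581,-.034,.1),(.4826,.2,.1)]]); cv2.fillConvexPoly(sub,q.astype(np.int32),1); sub=sub>0
    red=(((hsv[...,0]<8)|(hsv[...,0]>172))&(hsv[...,1]>130)&(hsv[...,2]>70)&sub).astype(np.uint8)
    k,l,st,ce=cv2.connectedComponentsWithStats(red)
    for i in range(1,k):
        if st[i,4]>6:
            cn=max(cv2.findContours((l==i).astype(np.uint8),0,1)[0],key=cv2.contourArea); rr=cv2.minAreaRect(cn)
            print(n,"red",st[i,4],ray(c,ce[i],0.1).round(4),ray(c,cv2.boxPoints(rr),0.1).round(4).tolist())
    w=((hsv[...,1]<60)&(hsv[...,2]>100)&sub).astype(np.uint8)
    k,l,st,ce=cv2.connectedComponentsWithStats(w); i=1+np.argmax(st[1:,4]); cn=max(cv2.findContours((l==i).astype(np.uint8),0,1)[0],key=cv2.contourArea)
    e=cv2.fitEllipse(cv2.convexHull(cn)); p=ray(c,cn[:,0,:],.114); print(n,"dial",ray(c,e[0],.114).round(4),p.min(0),p.max(0))
    g=((hsv[...,0]>45)&(hsv[...,0]<80)&(hsv[...,1]>110)&(hsv[...,2]>60)&sub); v,u=np.nonzero(g); print(n,"green",len(u), ray(c,(u.mean(),v.mean()),.0925).round(4) if len(u) else "")
s=r.read_state(); print(s["ft_force"])
```

```text
top red 184 [[0.6198 0.0311 0.1   ]] [[0.6345, 0.0514, 0.1], [0.6447, 0.0278, 0.1], [0.6046, 0.0106, 0.1], [0.5944, 0.0341, 0.1]]
top red 21 [[0.5728 0.1924 0.1   ]] [[0.5741, 0.2037, 0.1], [0.5799, 0.2021, 0.1], [0.5717, 0.1765, 0.1], [0.5659, 0.1781, 0.1]]
top dial [[0.5567 0.1566 0.114 ]] [0.51749424 0.11771627 0.114     ] [0.59677361 0.19636047 0.114     ]
top green 7 [[0.5859 0.0175 0.0925]]
side red 100 [[0.6201 0.0311 0.1   ]] [[0.6257, 0.0555, 0.1], [0.6494, 0.0307, 0.1], [0.6122, 0.006, 0.1], [0.5892, 0.0312, 0.1]]
side dial [[0.5588 0.1556 0.114 ]] [0.51787251 0.11364345 0.114     ] [0.60098372 0.19628006 0.114     ]
side green 6 [[0.5874 0.0154 0.0925]]
[0.14787166 0.66254769 0.2547756 ]
```

{"fn": "apply_moves", "kwargs": {"increments": [{"grip": 255,"xyz": [-38,-45,0],"rotation": [0,0,-2]},{"grip": 255,"xyz": [-76,-90,0],"rotation": [0,0,-4]},{"grip": 255,"xyz": [-115,-136,0],"rotation": [0,0,-6]},{"grip": 255,"xyz": [-153,-181,0],"rotation": [0,0,-8]},{"grip": 255,"xyz": [-192,-227,0],"rotation": [0,0,-9]}], "squeeze": 5}}

```text
time: 0.92
ee_pos: [0.3274, -0.3621, 0.2306]
eef_rot: [0.835, -0.55, 0.0, 0.0]
ft_force: [1.5, 0.0, 0.1]
width: 0.0451
```

{"fn": "apply_moves", "kwargs": {"increments": [{"grip": 255,"xyz": [-31,-51,0],"rotation": [0,0,0]},{"grip": 255,"xyz": [-62,-103,0],"rotation": [0,0,0]},{"grip": 255,"xyz": [-93,-154,0],"rotation": [0,0,0]},{"grip": 255,"xyz": [-124,-206,0],"rotation": [0,0,0]},{"grip": 255,"xyz": [-155,-257,0],"rotation": [0,0,0]}]}}

```text
time: 1.55
ee_pos: [0.5031, -0.1164, 0.2308]
eef_rot: [0.835, -0.55, 0.001, 0.0]
ft_force: [1.2, -1.2, 0.3]
width: 0.0016
```

{"fn": "apply_moves", "kwargs": {"increments": [{"grip": 255,"xyz": [-30,-50,0],"rotation": [0,0,0]},{"grip": 255,"xyz": [-60,-100,0],"rotation": [0,0,0]},{"grip": 255,"xyz": [-90,-150,20],"rotation": [0,0,0]},{"grip": 255,"xyz": [-90,-150,60],"rotation": [0,0,0]},{"grip": 255,"xyz": [-90,-150,70],"rotation": [0,0,0]}]}}

```text
time: 2.17
ee_pos: [0.604, 0.0255, 0.1581]
eef_rot: [0.835, -0.55, -0.001, 0.001]
ft_force: [0.1, -0.5, 0.3]
width: 0.0004
```

Run:
```python
from h import *
c=cam("wrist"); cv2.imwrite("pics/c_w.png",c["img"]); c2=cam("top"); cv2.imwrite("pics/c_t.png",cv2.resize(c2["img"][100:280,150:390],None,fx=3.2,fy=3.2,interpolation=cv2.INTER_CUBIC))
im=c["img"];hsv=cv2.cvtColor(im,cv2.COLOR_BGR2HSV)
red=(((hsv[...,0]<8)|(hsv[...,0]>172))&(hsv[...,1]>130)&(hsv[...,2]>70)).astype(np.uint8)
k,l,st,ce=cv2.connectedComponentsWithStats(red)
for i in range(1,k):
    if st[i,4]>60: print(st[i],ray(c,ce[i],.1).round(4))
print(proj(c,(.606,.0255,.102)),proj(c,(.5575,.156,.114)))
s=r.read_state(); print(s["ee_pos"],s["ft_force"])
```

```text
[ 11 198  51  42 446] [[0.5634 0.1966 0.1   ]]
[ 302  201   43   73 2880] [[0.622  0.0306 0.1   ]]
[320.45042704 262.19824388] [ 84.70945663 258.53065977]
[0.60484522 0.02441925 0.16028341] [0.4672288  0.46147733 0.69824467]
```

View pics/c_w.png

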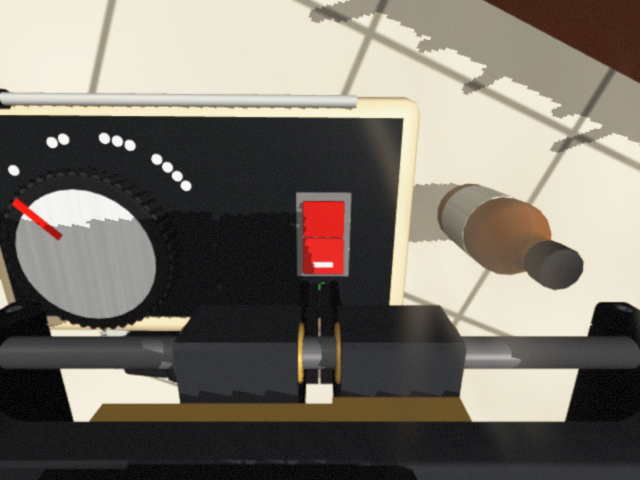

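{"fn": "apply_moves", "kwargs": {"increments": [{"grip": 255,"xyz": [0,0,20],"rotation": [0,0,0]},{"grip": 255,"xyz": [0,0,40],"rotation": [0,0,0]},{"grip": 255,"xyz": [0,0,44],"rotation": [0,0,0]},{"grip": 255,"xyz": [0,0,47],"rotation": [0,0,0]},{"grip": 255,"xyz": [0,0,47],"rotation": [0,0,0]}]}}

```text
time: 2.9
ee_pos: [0.605, 0.0243, 0.1136]
eef_rot: [0.835, -0.55, 0.0, 0.001]
ft_force: [-0.7, 0.2, -0.6]
width: 0.0009
```

{"fn": "apply_moves", "kwargs": {"increments": [{"grip": 255,"xyz": [0,0,2],"rotation": [0,0,0]},{"grip": 255,"xyz": [0,0,3.5],"rotation": [0,0,0]},{"grip": 255,"xyz": [0,0,5],"rotation": [0,0,0]}]}}

```text
time: 3.28
ee_pos: [0.6051, 0.0244, 0.1086]
eef_rot: [0.835, -0.55, 0.0, 0.001]
ft_force: [-0.5, 0.2, -0.6]
width: 0.0007
```

{"fn": "apply_moves", "kwargs": {"increments": [{"grip": 255,"xyz": [0,0,1.5],"rotation": [0,0,0]},{"grip": 255,"xyz": [0,0,2.5],"rotation": [0,0,0]}]}}

```text
time: 3.52
ee_pos: [0.6051, 0.0244, 0.1059]
eef_rot: [0.835, -0.55, 0.0, 0.0]
ft_force: [-0.3, -0.7, 0.2]
width: 0.0004
```

{"fn": "apply_moves", "kwargs": {"increments": [{"grip": 255,"xyz": [0,0,0.8],"rotation": [0,0,0]},{"grip": 255,"xyz": [0,0,-20],"rotation": [0,0,0]},{"grip": 255,"xyz": [0,0,-40],"rotation": [0,0,0]}]}}

```text
time: 3.9
ee_pos: [0.6054, 0.0247, 0.1478]
eef_rot: [0.835, -0.55, 0.001, 0.0]
ft_force: [1.1, 0.7, 0.0]
width: 0.0003
```

Run:
```python
from h import *
c=cam("wrist"); cv2.imwrite("pics/d_w.png",c["img"])
s=r.read_state(); print(s["ee_pos"],s["ft_force"],s["eef_rot"])
```

```text
[0.60684057 0.02494587 0.15087589] [1.30444946 0.52041237 2.583611  ] [ 0.83489583 -0.55040265  0.00222075 -0.00097292]
```

View pics/d_w.png

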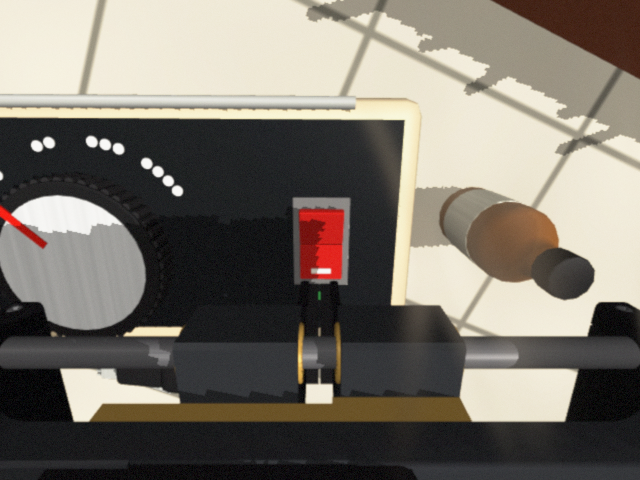

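Run:
```python
from h import *
c=cam("wrist")
for v in (215,230,240,250,262,276): print(v,pt(c,312,v).round(4),pt(c,332,v).round(4))
for v in (202,290): print(v,pt(c,370,v).round(4))
t=cam("top")
for p in ((.632,.036),(.62,.031),(.606,.0255),(.600,.0228)):
    u=proj(t,(*p,.1)); print(p,pt(t,*u.round()).round(4))
```

```text
215 [0.6372 0.0424 0.1033] [0.6417 0.0318 0.1035]
230 [0.628  0.0385 0.1   ] [0.6327 0.0277 0.1003]
240 [0.6213 0.0358 0.0971] [0.6263 0.0247 0.0979]
250 [0.6149 0.0331 0.0957] [0.6201 0.0219 0.0967]
262 [0.6079 0.0301 0.0964] [0.6123 0.0184 0.0951]
276 [0.5988 0.0263 0.0954] [0.6044 0.015  0.097 ]
202 [0.6556 0.0122 0.0912]
290 [ 0.6031 -0.0129  0.092 ]
(0.632, 0.036) [ 0.5161 -0.0129  0.5772]
(0.62, 0.031) [ 0.5085 -0.0159  0.5797]
(0.606, 0.0255) [ 0.501  -0.0188  0.5818]
(0.6, 0.0228) [ 0.4966 -0.0202  0.5828]
```

Depth readings show the near half level at about 0.096 m and the far half up at 0.103 m, so the rocker is on. I now move to the near right of the dial.

{"fn": "apply_moves", "kwargs": {"increments": [{"grip": 255,"xyz": [-30,17,0],"rotation": [0,0,-9]},{"grip": 255,"xyz": [-60,34,0],"rotation": [0,0,-18]},{"grip": 255,"xyz": [-97,55,0],"rotation": [0,0,-27]},{"grip": 255,"xyz": [-97,55,0],"rotation": [0,0,-35]},{"grip": 255,"xyz": [-97,55,0],"rotation": [0,0,-35]}]}}

```text
time: 4.68
ee_pos: [0.5172, 0.092, 0.1477]
eef_rot: [0.962, -0.274, 0.002, 0.0]
ft_force: [-0.0, -0.5, -0.3]
width: 0.0005
```

```bash
cat > plan.py <<'E'
from h import *
from scipy.spatial.transform import Rotation as Ro
import sys
C=np.array([.5575,.156])
def plan(rows):  # rows: (R mm, phi deg, z)
    s=r.read_state(); p=np.array(s["ee_pos"]); q=Ro.from_quat(s["eef_rot"]); M=q.as_matrix()
    d=p[:2]-C; print("now R",np.hypot(*d)*1e3,"phi",np.degrees(np.arctan2(d[1],d[0]))%360,"ytool",np.degrees(np.arctan2(M[1,1],M[0,1]))%360,"z",p[2],"F",s["ft_force"])
    for R,ph,z in rows:
        a=np.radians(ph); T=np.array([*(C+R/1e3*np.array([np.cos(a),np.sin(a)])),z])
        y=np.array([np.cos(a),np.sin(a),0]); zz=np.array([0,0,-1.]); x=np.cross(y,zz)
        G=np.c_[x,y,zz]
        print((M.T@(T-p)*1e3).round(1), np.degrees((q.inv()*Ro.from_matrix(G)).as_rotvec()).round(1))
E
python3 - <<'E'
from plan import *
plan([(75,238,.15),(75,238,.107),(62,238,.107)])
c=cam("wrist"); cv2.imwrite("pics/e_w.png",c["img"])
E
```

```text
now R 75.61455574207176 phi 237.8259357001275 ytool 238.16267702987227 z 0.14768922371355467 F [-0.04424623 -0.51481871 -0.27388151]
[ 0.2 -0.6 -2.3] [-0.  -0.2  0.2]
[ 0.1 -0.6 40.7] [-0.  -0.2  0.2]
[  0.1 -13.6  40.7] [-0.  -0.2  0.2]
```

View pics/e_w.png

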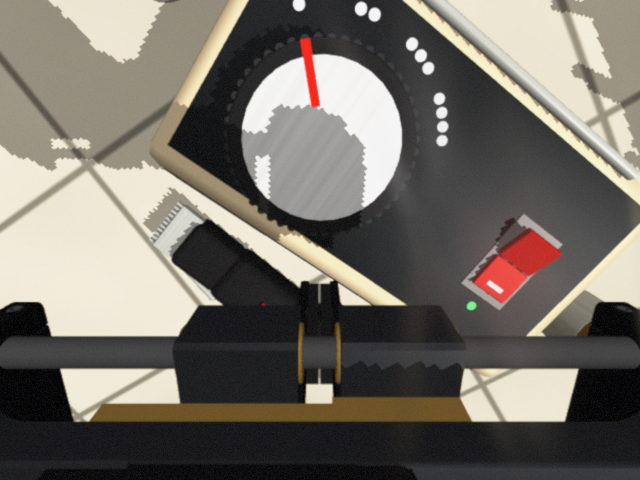

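The wrist view shows the rocker on, and the dial centred ahead at (322,137) with the pointer at one dot. Now I descend beside the rim.

Run:
```python
from plan import *
c=cam("wrist"); im=c["img"]; hsv=cv2.cvtColor(im,cv2.COLOR_BGR2HSV)
w=((hsv[...,2]>100)).astype(np.uint8); m=np.zeros_like(w); cv2.circle(m,(322,137),92,1,-1); w&=m
cn=max(cv2.findContours(w,0,1)[0],key=cv2.contourArea); h=cv2.convexHull(cn)[:,0,:]
P=ray(c,h,.114)[:,:2].astype(np.float32); print(cv2.minEnclosingCircle(P))
A=np.c_[2*P,np.ones(len(P))]; x=np.linalg.lstsq(A,(P**2).sum(1),rcond=None)[0]; print(x[:2],np.sqrt(x[2]+x[:2]@x[:2]))
```

```text
((0.5590974688529968, 0.1572488695383072), 0.04224442318081856)
[0.55845498 0.15613304] 0.040809191172231606
```

{"fn": "apply_moves", "kwargs": {"increments": [{"grip": 255,"xyz": [0,0,20],"rotation": [0,0,0]},{"grip": 255,"xyz": [0,0,40],"rotation": [0,0,0]},{"grip": 255,"xyz": [0,-6,41],"rotation": [0,0,0]},{"grip": 255,"xyz": [0,-9,41],"rotation": [0,0,0]},{"grip": 255,"xyz": [0,-12,41],"rotation": [0,0,0]}]}}

```text
time: 5.4
ee_pos: [0.5246, 0.1023, 0.1071]
eef_rot: [0.961, -0.276, 0.002, -0.0]
ft_force: [-0.5, -0.8, -0.5]
width: 0.0008
```

{"fn": "apply_moves", "kwargs": {"increments": [{"grip": 255,"xyz": [0,-1.5,0],"rotation": [0,0,0]},{"grip": 255,"xyz": [0,-2.5,0],"rotation": [0,0,0]},{"grip": 255,"xyz": [0,-3,0],"rotation": [0,0,0]}]}}

```text
time: 5.78
ee_pos: [0.5262, 0.1045, 0.1072]
eef_rot: [0.961, -0.276, 0.002, 0.0]
ft_force: [-1.7, -2.8, 0.9]
width: 0.0005
```

{"fn": "apply_moves", "kwargs": {"increments": [{"grip": 255,"xyz": [0,-1,0],"rotation": [0,0,0]},{"grip": 255,"xyz": [0,-1,0],"rotation": [0,0,0]}]}}

```text
time: 6.02
ee_pos: [0.5264, 0.1046, 0.1072]
eef_rot: [0.961, -0.276, 0.002, 0.001]
ft_force: [-3.0, -4.4, 3.5]
width: 0.0004
```

```bash
sed -i 's/^C=.*/C=np.array([.5582,.1562])/' plan.py
python3 - <<'E'
from plan import *
plan([])
plan([(60.0,237,.107),(60.0,234,.107),(60.0,230,.107),(60,226,.107),(60,222,.107)])
E
```

```text
now R 60.63572775737138 phi 238.4046068787629 ytool 237.91683357179423 z 0.1071854070592316 F [-2.98830939 -4.36875429  3.47150007]
now R 60.63572775737138 phi 238.4046068787629 ytool 237.91683357179423 z 0.1071854070592316 F [-2.98830939 -4.36875429  3.47150007]
[-1.5 -0.6  0.2] [ 0.  -0.2  0.9]
[-4.6 -0.8  0.2] [ 0.  -0.2  3.9]
[-8.8 -1.2  0.2] [ 0.  -0.2  7.9]
[-12.9  -1.9   0.1] [ 0.  -0.2 11.9]
[-17.   -2.9   0.1] [ 0.  -0.2 15.9]
```

{"fn": "apply_moves", "kwargs": {"increments": [{"grip": 255,"xyz": [-1.5,-0.6,0],"rotation": [0,0,1]},{"grip": 255,"xyz": [-4.6,-0.8,0],"rotation": [0,0,4]},{"grip": 255,"xyz": [-8.8,-1.2,0],"rotation": [0,0,8]}]}}

```text
time: 6.4
ee_pos: [0.5197, 0.1097, 0.1071]
eef_rot: [0.939, -0.344, 0.002, 0.001]
ft_force: [-1.1, -3.8, 0.5]
width: 0.0004
```

Run:
```python
from plan import *
plan([(60.2,226.5,.107),(60.2,222.5,.107),(60.2,218.5,.107),(60.2,214.5,.107),(60.2,210.5,.107)])
c=cam("wrist"); cv2.imwrite("pics/f_w.png",c["img"])
```

```text
now R 60.35765900767241 phi 230.34970534826306 ytool 229.71948130819007 z 0.107052490842911 F [-1.09422025 -3.83961992  0.50542556]
[-4.  -0.2  0. ] [ 0.  -0.2  3.2]
[-8.2 -0.6  0. ] [ 0.  -0.3  7.2]
[-12.4  -1.3  -0. ] [ 0.  -0.3 11.2]
[-16.5  -2.3  -0. ] [-0.  -0.3 15.2]
[-20.5  -3.5  -0. ] [-0.  -0.3 19.2]
```

View pics/f_w.png

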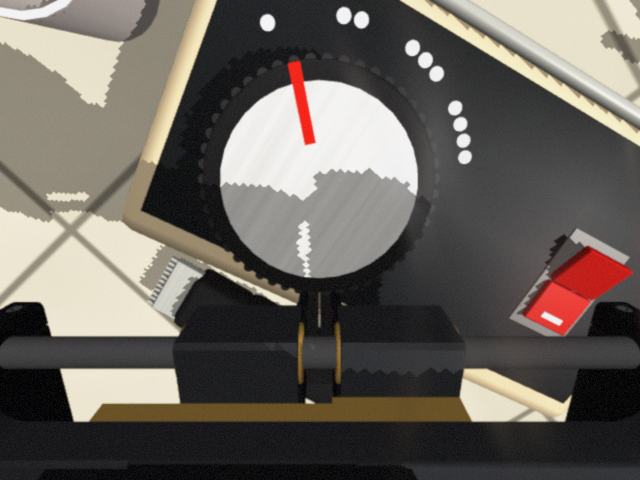

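The pointer has moved clockwise off the one-dot stop by about the finger's 8°, so there is no slip. I continue the stroke.

{"fn": "apply_moves", "kwargs": {"increments": [{"grip": 255,"xyz": [-4.0,-0.5,0],"rotation": [0,0,4]},{"grip": 255,"xyz": [-8.2,-0.9,0],"rotation": [0,0,8]},{"grip": 255,"xyz": [-12.4,-1.6,0],"rotation": [0,0,12]}]}}

```text
time: 6.82
ee_pos: [0.5104, 0.1195, 0.1069]
eef_rot: [0.897, -0.443, 0.002, 0.001]
ft_force: [-1.7, -2.6, 2.3]
width: 0.0004
```

Run:
```python
from plan import *
plan([(60.2,215,.107),(60.2,211,.107),(60.2,207,.107),(60.2,203,.107),(60.2,199,.107)])
```

```text
now R 60.24418013620306 phi 217.47716239081163 ytool 217.455516734526 z 0.10690811441692061 F [-1.72039252 -2.57514074  2.25669331]
[-2.6 -0.1 -0.1] [ 0.  -0.2  2.5]
[-6.8 -0.4 -0.1] [ 0.  -0.2  6.5]
[-10.9  -1.   -0.1] [ 0.  -0.2 10.5]
[-15.   -1.9  -0.2] [-0.  -0.2 14.5]
[-19.1  -3.1  -0.2] [-0.  -0.2 18.5]
```

{"fn": "apply_moves", "kwargs": {"increments": [{"grip": 255,"xyz": [-3.0,-0.6,0],"rotation": [0,0,2.5]},{"grip": 255,"xyz": [-7,-0.9,0],"rotation": [0,0,6.5]},{"grip": 255,"xyz": [-11,-1.5,0],"rotation": [0,0,10.5]},{"grip": 255,"xyz": [-15,-2.4,0],"rotation": [0,0,14.5]}]}}

```text
time: 7.32
ee_pos: [0.5028, 0.1328, 0.1067]
eef_rot: [0.833, -0.553, 0.002, 0.001]
ft_force: [-1.0, -2.9, 1.6]
width: 0.0003
```

Run:
```python
from plan import *
plan([(60,199,.107),(60,195,.107),(60,191,.107),(60,187,.107)])
c=cam("wrist"); cv2.imwrite("pics/g_w.png",c["img"])
```

```text
now R 60.10188030385593 phi 202.87103661258303 ytool 202.85706158125802 z 0.1067029001641693 F [-0.98745961 -2.901811    1.57257324]
[-4.  -0.2 -0.3] [-0.  -0.2  3.9]
[-8.2 -0.7 -0.3] [-0.  -0.2  7.9]
[-12.3  -1.4  -0.3] [-0.  -0.2 11.9]
[-16.4  -2.4  -0.4] [-0.  -0.2 15.9]
```

View pics/g_w.png

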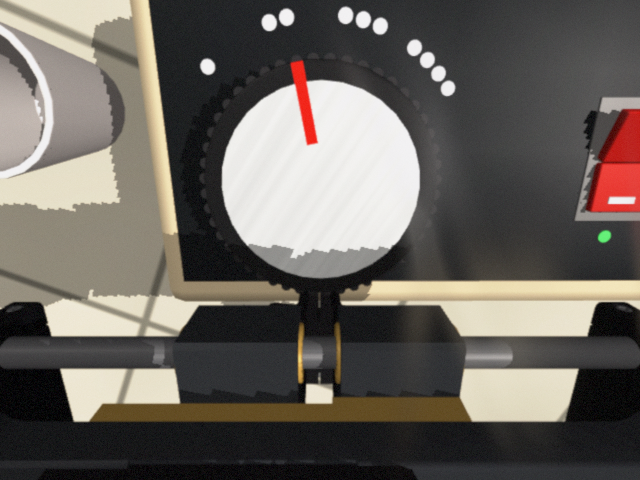

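Pointer now just past two dots, still following the finger. Continue.

{"fn": "apply_moves", "kwargs": {"increments": [{"grip": 255,"xyz": [-4.0,-0.9,-0.2],"rotation": [0,0,4]},{"grip": 255,"xyz": [-8.2,-1.4,-0.2],"rotation": [0,0,8]},{"grip": 255,"xyz": [-12.3,-2.0,-0.2],"rotation": [0,0,12]}]}}

```text
time: 7.75
ee_pos: [0.4991, 0.146, 0.1067]
eef_rot: [0.77, -0.638, 0.001, 0.001]
ft_force: [-3.5, -0.8, 1.7]
width: 0.0008
```

Run:
```python
from plan import *
plan([(59.8,187,.107),(59.8,183,.107),(59.8,179,.107),(59.8,177,.107)])
```

```text
now R 59.97664090268245 phi 189.82795153332728 ytool 190.6773047888348 z 0.10670544248270505 F [-3.50325318 -0.84757049  1.68108496]
[-2.9 -0.3 -0.3] [ 0.  -0.2  3.7]
[-7.1 -0.7 -0.3] [ 0.  -0.2  7.7]
[-11.2  -1.4  -0.3] [-0.  -0.2 11.7]
[-13.2  -1.9  -0.3] [-0.  -0.2 13.7]
```

{"fn": "apply_moves", "kwargs": {"increments": [{"grip": 255,"xyz": [-3.0,-0.6,-0.2],"rotation": [0,0,4]},{"grip": 255,"xyz": [-7.1,-1.0,-0.2],"rotation": [0,0,8]},{"grip": 255,"xyz": [-11.2,-1.7,-0.2],"rotation": [0,0,12]}]}}

```text
time: 8.12
ee_pos: [0.4983, 0.1582, 0.1068]
eef_rot: [-0.699, 0.715, -0.001, -0.001]
ft_force: [-1.9, 0.6, 1.0]
width: 0.0002
```

Run:
```python
from plan import *
plan([(62,178,.107),(75,178,.107),(75,178,.16)])
c=cam("wrist"); cv2.imwrite("pics/h_w.png",c["img"])
```

```text
now R 59.91611232658746 phi 178.0504212640248 ytool 178.68658862700093 z 0.10677409471857968 F [-1.88409508  0.61722268  1.02027332]
[-0.1  2.1 -0.2] [ 0.  -0.1  0.7]
[-0.2 15.1 -0.2] [ 0.  -0.1  0.7]
[ -0.1  15.1 -53.2] [ 0.  -0.1  0.7]
```

View pics/h_w.png

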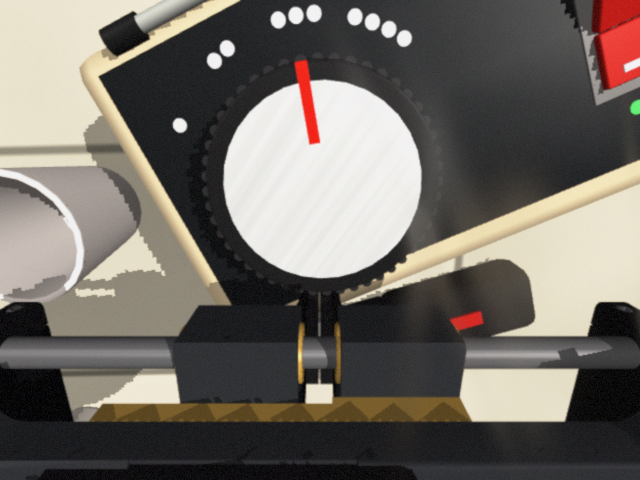

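The pointer is in line with the three-dot row (middle dot (296,15), pointer tip (301,63)). I back off radially, then lift.

{"fn": "apply_moves", "kwargs": {"increments": [{"grip": 255,"xyz": [0,4,0],"rotation": [0,0,0]},{"grip": 255,"xyz": [0,15,0],"rotation": [0,0,0]},{"grip": 255,"xyz": [0,17,-40],"rotation": [0,0,0]},{"grip": 255,"xyz": [0,17,-80],"rotation": [0,0,0]},{"grip": 255,"xyz": [0,17,-80],"rotation": [0,0,0]}]}}

```text
time: 8.8
ee_pos: [0.4823, 0.1601, 0.1897]
eef_rot: [-0.698, 0.716, -0.002, 0.002]
ft_force: [-0.2, 0.3, -0.7]
width: 0.0008
```

{"fn": "apply_moves", "kwargs": {"increments": [{"grip": 255,"xyz": [0,60,-10],"rotation": [0,0,0]},{"grip": 255,"xyz": [0,90,-20],"rotation": [0,0,0]},{"grip": 255,"xyz": [0,90,-20],"rotation": [0,0,0]},{"grip": 255,"xyz": [0,90,-20],"rotation": [0,0,0]}]}}

```text
time: 9.3
ee_pos: [0.3924, 0.1618, 0.2088]
eef_rot: [-0.698, 0.716, -0.003, 0.001]
ft_force: [0.6, 0.3, 0.2]
width: 0.0006
```

Run:
```python
from plan import *
plan([])
c=cam("wrist"); im=c["img"]; cv2.imwrite("pics/i_w.png",im)
t=cam("side")
for n,c in (("wrist",c),("side",t)):
    hsv=cv2.cvtColor(c["img"],cv2.COLOR_BGR2HSV)
    red=(((hsv[...,0]<8)|(hsv[...,0]>172))&(hsv[...,1]>130)&(hsv[...,2]>70)).astype(np.uint8)
    k,l,st,ce=cv2.connectedComponentsWithStats(red)
    for i in range(1,k):
        if st[i,4]>15:
            P=ray(c,ce[i],.114)[0]
            if np.hypot(*(P[:2]-[.58,.1]))<.15:
                v,u=np.nonzero(l==i); Q=ray(c,np.c_[u,v],.114)[:,:2].astype(np.float32); vx,vy,_,_=cv2.fitLine(Q,2,0,.01,.01).ravel()
                print(n,st[i],P.round(4),"line deg",np.degrees(np.arctan2(vy,vx)),"from C",np.degrees(np.arctan2(*(P[:2]-C)[::-1])))
```

```text
now R 165.86438704674603 phi 178.04955259384616 ytool 178.58052973169123 z 0.2087647631062994 F [0.56904756 0.2939967  0.20699765]
wrist [421 147  30  19 338] [0.4549 0.0813 0.114 ] line deg -73.83732 from C -144.07765706709233
side [260 224   7   9  44] [0.622  0.0467 0.114 ] line deg -40.421623 from C -59.77912147955367
```

View pics/i_w.png

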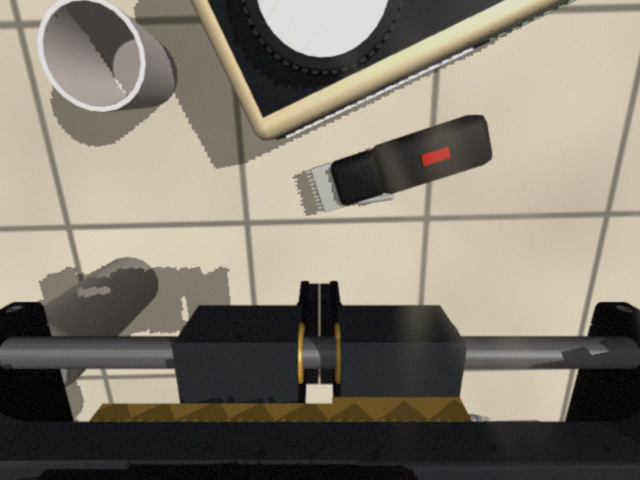

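The dial top is out of the wrist's view here, so I rise and move forward a little for a check.

{"fn": "apply_moves", "kwargs": {"increments": [{"grip": 255,"xyz": [0,-30,-50],"rotation": [0,0,0]},{"grip": 255,"xyz": [0,-60,-80],"rotation": [0,0,0]},{"grip": 255,"xyz": [0,-70,-80],"rotation": [0,0,0]},{"grip": 255,"xyz": [0,-70,-80],"rotation": [0,0,0]}]}}

```text
time: 9.9
ee_pos: [0.4622, 0.1602, 0.2875]
eef_rot: [-0.698, 0.716, -0.001, 0.001]
ft_force: [-0.5, 0.2, -0.1]
width: 0.0008
```

Run:
```python
from plan import *
c=cam("wrist"); im=c["img"]; cv2.imwrite("pics/j_w.png",im)
hsv=cv2.cvtColor(im,cv2.COLOR_BGR2HSV)
red=(((hsv[...,0]<8)|(hsv[...,0]>172))&(hsv[...,1]>130)&(hsv[...,2]>70)).astype(np.uint8)
k,l,st,ce=cv2.connectedComponentsWithStats(red)
for i in range(1,k):
    if st[i,4]>30:
        v,u=np.nonzero(l==i); Q=ray(c,np.c_[u,v],.114)[:,:2].astype(np.float32); P=Q.mean(0); vx,vy,_,_=cv2.fitLine(Q,2,0,.01,.01).ravel()
        print(st[i],P,"line deg",np.degrees(np.arctan2(vy,vx)),"from C",np.degrees(np.arctan2(*(P-C)[::-1])))
w=((hsv[...,1]<40)&(hsv[...,2]>150)).astype(np.uint8)
k,l,st,ce=cv2.connectedComponentsWithStats(w)
for i in range(1,k):
    P=ray(c,ce[i],.092)[0,:2]; d=np.hypot(*(P-C))
    if st[i,4]>8 and .055<d<.085: print("dot",ce[i].round(),P.round(4),d,np.degrees(np.arctan2(*(P-C)[::-1])))
    if st[i,4]>1000: print("big",st[i],ray(c,ce[i],.114))
```

```text
[ 447    0   42   64 1776] [0.6170335  0.03691123] line deg 18.65487 from C -63.74738494032105
[309  49  12  40 207] [0.5923774  0.16036612] line deg 7.8948 from C 6.949883986997137
[398 205  22  15 195] [0.46678746 0.07633266] line deg -73.6691 from C -138.85621576433857
big [   0    0   43  104 1181] [[0.6064219  0.39977661 0.114     ]]
big [  25    0   59  110 3731] [[0.60734833 0.37399913 0.114     ]]
big [   68     0   233   109 14629] [[0.61291748 0.29133697 0.114     ]]
big [ 579    0   61   95 4240] [[ 0.59714358 -0.08590165  0.114     ]]
big [ 536   16   53   80 2632] [[ 0.59504543 -0.04314587  0.114     ]]
dot [309.  29.] [0.6256 0.1648] 0.0679134630075319 7.240528948181346
dot [317.  28.] [0.6262 0.1576] 0.06805153667788978 1.1732872339567537
dot [300.  31.] [0.6242 0.1723] 0.06791300774803781 13.739263844109685
dot [337.  30.] [0.6244 0.1406] 0.06802446086721214 -13.294151017130952
dot [345.  32.] [0.6225 0.1336] 0.06814754139206732 -19.377816265371347
dot [353.  35.] [0.6196 0.1266] 0.06815873703768653 -25.746000871262353
dot [361.  40.] [0.6161 0.1199] 0.068352997772812
[... 499 characters left out ...]
.114     ]]
big [   0  112  112  151 7175] [[0.4801067  0.41011878 0.114     ]]
big [ 101  156  159  104 7882] [[0.46015668 0.28842487 0.114     ]]
big [ 535  250  105   86 6051] [[ 0.38241529 -0.10637363  0.114     ]]
big [ 404  253  140   83 5636] [[0.3786666  0.00307229 0.114     ]]
big [ 264  256  140   49 5047] [[0.40024568 0.14254944 0.114     ]]
big [ 202  260   62   45 2421] [[0.39937249 0.247354   0.114     ]]
big [   0  264   66   45 1900] [[0.40291083 0.45380664 0.114     ]]
big [  85  369   63   35 1214] [[0.27554488 0.38300154 0.114     ]]
big [ 460  373   66   49 1879] [[ 0.25707936 -0.03147937  0.114     ]]
big [ 520  372   57   50 2068] [[ 0.2515552  -0.08899764  0.114     ]]
```

View pics/j_w.png

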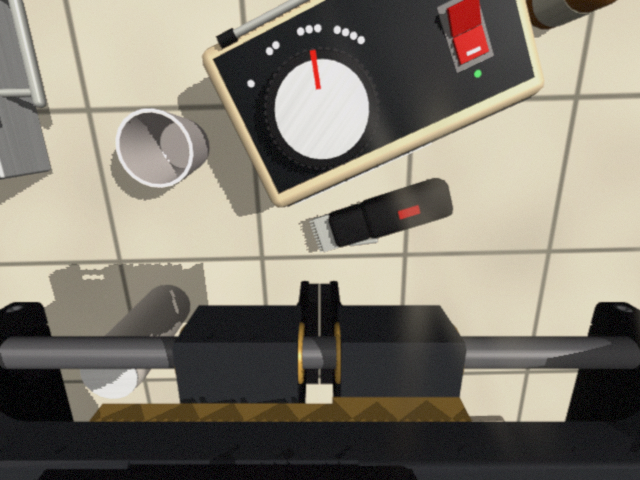

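The pointer is at 6.9° about the dial axis and the middle of the three dots is at 7.2°. The rocker is on, and the radio and neighbours are where they were. Handing in.

Run:
```python
from bench import r
print(r.close_job()); print(r.read_state()["ft_force"])
```

```text
the job is handed in; nothing more can be done
None
the job is handed in; nothing more can be done
```

The radio is switched on and its dial is turned to the three-dot stop. I handed the job in at about 10 s on the robot's clock, with the arm clear of everything.

- **Switch:** I pressed the near end of the rocker down with the closed fingertips. Afterwards the depth readings put the near half level at about 96 mm and the far half raised to about 103 mm, so it is on.
- **Dial:** I rubbed the near rim clockwise through 60° with about 2 to 5 N from the side, then backed off. In the last picture the pointer is at 6.9° about the dial axis and the middle dot of the three is at 7.2°, so it sits in the stop.
- **Surroundings:** The dial centre measured the same before and after to about 1 mm, so the radio did not shift. The cup, clipper and bottle looked undisturbed in the last picture. I did not measure them again, and the tray was out of view by then, though the arm only passed well above it at the start.

One check failed. The first wrist picture after backing off did not show the dial face, and the side camera did not pick up the pointer. I moved up and forward and took the readings above from there.

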